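# Snap the cap onto the drip bottle and keep it pressed

## Robot

A 6-joint arm with a two-finger parallel gripper is mounted at the origin on the work surface. World frame = base frame: x ahead of the robot, y to its left, z up, the work surface at z = 0. Lengths are in mm, angles in rad, forces in N, time in s.
With the tool pointing down it reaches from about 275 to 1000 mm from the base axis. Payload 8.4 kg.
Tool frame: the origin (TCP) lies midway between the tips of the shut fingers; the grasp point (between the pads) lies 19 mm behind it; z points along the fingers, y is the direction in which the jaws open and shut (so a half turn about z gives the same grasp; the last joint's range is limited). The gripper opens to 85 mm and grips with 20 to 120 N. Pads are 22 mm wide; open, the fingers measure 114 mm over their backs; the gripper's body (76 mm by 85 mm) begins 54 mm behind the grasp point. The pads swing forward as they close: fully open they stand 13 mm farther back than shut.
Start: joints at [1.243, 0.353, 1.633, -0, 1.155, -0.002], TCP at [200.04, 592.125, 231.281] pointing down, gripper open.
Joint ranges: [-2.63, 2.63], [-0.92, 2.1], [0.06, 2.66], [-1.3, 4.44], [0, 2.69], [-3.02, 3.02]. Speed limits (rad/s): [2.22, 2.22, 2.79, 3.14, 3.14, 3.14].

## Interface

Orientations are given as [roll, pitch, yaw] about the fixed x, y, z axes, in that order (R = Rz(yaw) Ry(pitch) Rx(roll)).
In Python, from rig import * gives the robot as it stands.
- The arm moves only by the tool play_rows, never from a script. Its argument "moves" is a list of rows, each a list of 3 entries, a list of its own where there are three numbers: the shift along the tool's x, y, z in m, then the turn, a rotation vector about the tool's x, y, z in rad, then the opening in per cent of the stroke, from 0 (shut) to 100 (fully open). In form: [[[x, y, z], [rx, ry, rz], fingers], ...]. A call has 1 to 20 rows; each row shifts and turns the commanded pose from where the row before left it, along the tool's axes as they then stand; what a row does not reach is not made up. A row lasts 1/10 s, in which the tool goes at most 50 mm and 8.59 degrees, less where a joint would pass 70% of its speed; a pose out of reach is approached as far as the arm can. A call is refused whole if a number of a shift passes 0.05 or a number of a turn 0.15, either way. A call with a gripper value outside its range is refused whole. The fingers move at their own pace and stop on an object; "squeeze" is the grip in N (left out, the last holds). Time passes only in rows, so rows that do not move let the fingers close. It gives the time, the measured TCP pose, the force and the opening at its end, in the units of the state.
- sense(): the state, without advancing time (a new reading comes with each control period).
- grab_frame(name): name is "scene" or "top" or "wrist"; returns a dict with "pixels" (400x640x3 uint8, red, green, blue), "intrinsics" (3x3 intrinsics, pixels), "R" (3x3) and "t" (3): a world point X has camera coordinates R X + t. Camera axes: x right, y down, z forward; pixel columns grow to the right and rows downward; lengths in mm; the calibration is good to about 2 mm. A picture is of the moment at which its call begins. There is no depth.
- sign_off(): hands the job in, once; it reports no verdict.
The state is a dict: "clock": time; "qpos": joint angles; "qvel": joint speeds; "joint_efforts": joint torques, N m; "eef_pos": TCP position; "tcp_rot": TCP orientation; "contact_force": force on the tool from outside, world axes, zero at the start; "wrist_torque": the same for the moment, N m; "opening": opening from 0.0 (shut) to 1.0 (fully open).
Only numpy, scipy, OpenCV 4.12 (cv2) and the standard library are available. Lean on these libraries where they do the work, as an engineer would, in place of code of your own. Each camera call takes 0.05 s, during which the arm holds its last target. There are 200 camera calls.

## Task

Gently pick up the thin-walled grey snap cap from the acrylic tiers (squeeze it with no more than about 20 N) and press it, mouth down, straight onto the steel spout of the drip bottle until it clicks. The click is not the end: press on after it until the cap is fully home, and finish with the hand still on the cap, pressing it down with a steady push of about 12 N (never more than 24 N). Leave the dish, jar, comb and chew stick where they are.

Things in the scene. Friction and masses are not known exactly. Their poses are not given: they have to be found in the camera images.
- cap_center (a point): Grey plastic snap cap, a plain upright cylinder 34 mm across, 46 mm tall, 20 to 35 g, standing mouth down on the lowest tier. This point: on its axis, half-way up (23 mm above its rim); z up. Its bore opens downward, 30 mm deep: lead-in cone 26 mm wide at the rim, a 21 mm lip 4 mm above the rim, a 27 mm chamber above. Thin-walled: squeeze it with 20 N at most.
- spout_base (a point): Foot of the drip bottle's upright steel spout, on its axis, level with the flat 38 mm wide shoulder of the clear bottle (58 mm across); z up. About 140 mm above the sideboard, sinking with the bottle when pressed. The spout is 18 mm across and 24 mm tall, the top 6 mm tapering to 10 mm. Cap home: its rim is on the shoulder, cap_center 23 mm above this point.
- spout_catches (a point): Centre of the four sprung round catches of the spout, 25 mm across over them, 11 mm above spout_base. A cap laid on loosely rests on them, its rim about 11 mm above spout_base; a push of about 8 to 11 N takes its lip past them, then the force drops and it must be pressed on down to the shoulder.
- stand: White plastic stand of the bottle, 110 mm square and 16 mm high with a round cup 72 mm across up to 40 mm; fixed to the sideboard. Origin: centre of its underside, on the bottle's axis. The bottle in it neither turns nor tips.
- bottle (a joint): How far the bottle has sunk into its cushioned stand, m: about 0 untouched, grows downward, 0.5 mm per newton of downward push (12 N = 6 mm), stop at 16 mm.
- tiers: Three stacked clear acrylic tiers, fixed: slabs 270 mm long (along y), tops 20, 40 and 60 mm above the sideboard, each step 80 mm deep, stepping up toward its +x side. Origin: centre of the underside of the 240 x 270 mm footprint; the cap stands on the lowest step (80 mm on its -x side from the origin).
- dish_center (a point): Bystander: blue ceramic dish, 72 mm across, 24 mm high, on the top tier; its centre, half-way up.
- jar_center (a point): Bystander: closed plastic jar with twist cap, 52 mm across, 55 mm high, on the top tier; its centre, half-way up.
- comb_center (a point): Bystander: flat steel grooming comb, 130 mm long (its y), 30 mm wide, on the middle tier; its centre.
- stick_center (a point): Bystander: bamboo chew stick, 120 mm long (its y), 12 mm square, on the sideboard; its centre.
Mind the look-alikes: they are no part of the job. Of the things like the stand, leave any that is purple; of the rest the smaller one is meant. Of the things shaped like the part that bears cap_center, the grey one is meant.

How it is judged (in metres and radians):
On the way, in this order (a step that is already met when the one before it is completed fails the run):
1. the cap is lifted in the fingers clear of the tiers, higher than its place on the spout (height (world z) of cap_center above 0.166 m and contact force between the fingers and cap above 0.5 N and contact force between cap and tiers below 0.05 N), for 0.2 s.
2. the cap is snapped past the catches (z of cap_center in the frame of spout_base below 0.0265 m and horizontal distance between cap_center and spout_base below 0.004 m), for 0.1 s.
At the end, for the whole second after the job is handed in: The cap is fully home on the spout (rim within 2 mm of the shoulder, centred within 4 mm, upright within 0.12 rad) and the fingers are still on it, pressing it down with between 6 and 24 N (bottle sunk 3 to 12 mm) (z of cap_center in the frame of spout_base between 0.0205 and 0.025 m and horizontal distance between cap_center and spout_base below 0.004 m and angle between cap_center's own z axis and vertical below 0.12 rad and contact force between the fingers and cap above 1 N and value of joint bottle between 0.003 and 0.012 m and contact force between cap and bottle above 5 N); the arm keeps its last pose, push and grip.
It fails at once if the cap is squeezed or pushed too hard by the fingers (contact force between the fingers and cap above 60 N).
It fails at once if the bottle is pushed down with more than about 26 N (value of joint bottle above 0.013 m).
It fails at once if a bystander is moved more than 20 mm (distance of any of dish_center, jar_center, comb_center, stick_center from where it was at the start of the episode above 0.02 m).
It also fails if it takes over 48 s, if anything falls off the work surface, if the arm or the gripper's body presses on something with over 40 N, if the wrist force passes 120 N, or if a joint passes its speed limit or range.

## Working session

There is one attempt and no reset: what is moved stays moved. The work goes in short steps, Python scripts to look and compute and a tool call to move; the robot and the scene stay as the last step left them, time stands still between calls to the robot, and variables do not carry over. Pictures are saved under pics/ and viewed, about 8 in all and at most 12, crops included, and the job is handed in when it is done.

Besides the shell and the picture viewer there is one more tool, called in YAML: its name, and indented under it one key for each argument. play_rows: Moves the arm, as the interface text tells. Its arguments: {"type":"object","properties":{"moves":{"type":"array"},"squeeze":{"type":"number"}},"required":["moves"]}

```bash
mkdir -p pics; cat > h.py <<'E'
from rig import *
import numpy as np, cv2
def snap(n,fn):
    f=grab_frame(n); cv2.imwrite('pics/'+fn,f['pixels'][:,:,::-1]); np.savez('pics/'+fn[:-4]+'.npz',**f); return f
def load(fn): return np.load('pics/'+fn+'.npz')
def plane(f,u,v,z):
    R,t,K=f['R'],f['t'],f['intrinsics']; C=-R.T@t; d=R.T@np.linalg.solve(K,[u,v,1.]); return C+d*(z-C[2])/d[2]
def proj(f,X):
    p=f['intrinsics']@(f['R']@np.array(X,float)+f['t']); return p[:2]/p[2]
def tri(obs):
    A=np.zeros((3,3));b=np.zeros(3)
    for f,u,v in obs:
        R,t,K=f['R'],f['t'],f['intrinsics']; C=-R.T@t; d=R.T@np.linalg.solve(K,[u,v,1.]); d/=np.linalg.norm(d)
        P=np.eye(3)-np.outer(d,d);A+=P;b+=P@C
    return np.linalg.solve(A,b)
E
python3 - <<'E'
from h import *
for n in('scene','top'):
    f=snap(n,n+'1.png'); print(n,-f['R'].T@f['t'])
print(sense())
E
```

```text
scene [848.50948387 332.33448823 924.73842058]
top [ 438.86116307  -27.55342287 1194.15380711]
{'clock': 0.1, 'qpos': array([ 1.24258942e+00,  3.53580155e-01,  1.63405231e+00, -1.21764574e-05,
        1.15519601e+00, -2.38887491e-03]), 'qvel': array([ 0.00145302, -0.00363968, -0.00084845, -0.00124749, -0.00022581,
       -0.0003704 ]), 'joint_efforts': array([-2.06024520e-04, -6.06357551e+01, -3.42821181e+01,  6.30862769e-05,
        4.00148609e-03, -2.52483193e-05]), 'eef_pos': array([199.91351955, 591.72004524, 230.63915286]), 'tcp_rot': array([-3.14035682e+00,  8.18160796e-06,  2.81577955e+00]), 'contact_force': array([-1.0819725 , -0.10273551,  0.05396999]), 'wrist_torque': array([-0.0211027 ,  0.01753735,  0.00045779]), 'opening': 0.9983800348925309}
```

View pics/scene1.png

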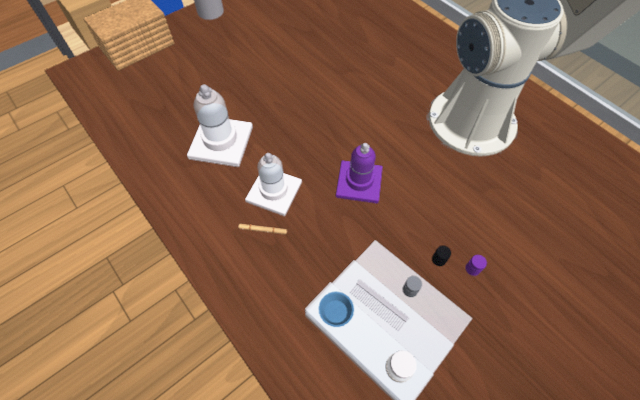

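View pics/top1.png

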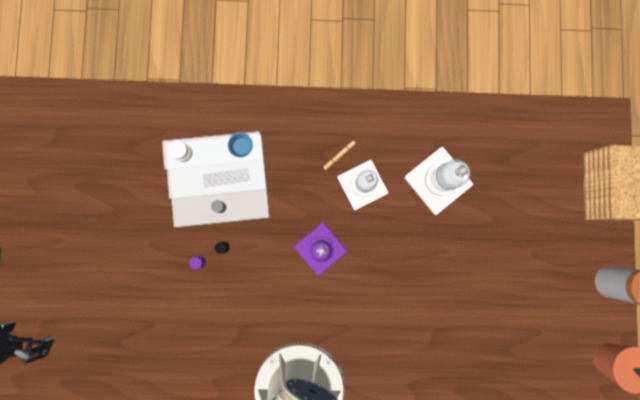

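The scene view shows the grey cap at (412,287) on the tiers, and the small white stand with its spout top at about (268,157). The larger white stand and the purple one are decoys. In the top view the cap is at (218,207) and the small spout at about (369,177).

```bash
python3 - <<'E'
from h import *
s,t=load('scene1'),load('top1')
C=[]
for f,u,v,r in((s,412,287,20),(t,218,207,20),(s,268,160,20),(t,366,180,20)):
    c=f['pixels'][v-r:v+r,u-r:u+r,::-1]; C.append(cv2.resize(c,(390,290),interpolation=cv2.INTER_CUBIC))
cv2.imwrite('pics/comp.png',np.vstack([np.hstack(C[:2]),np.hstack(C[2:])]))
print('cap',plane(s,412,281,66),plane(t,218,207,66),'spout',plane(s,268,156,164),plane(t,369,177,164))
# stand corners / white stand base centre in top
for f,n in((s,'s'),(t,'t')): print(n,f['intrinsics'][0])
E
```

```text
cap [503.48700372 234.22563002  66.        ] [502.65841628 235.03288107  66.        ] spout [ 583.01919986 -162.58213949  164.        ] [ 583.77535874 -164.88486846  164.        ]
s [416.88336513   0.         319.88157239]
t [410.40122299   0.         323.52174501]
```

View pics/comp.png

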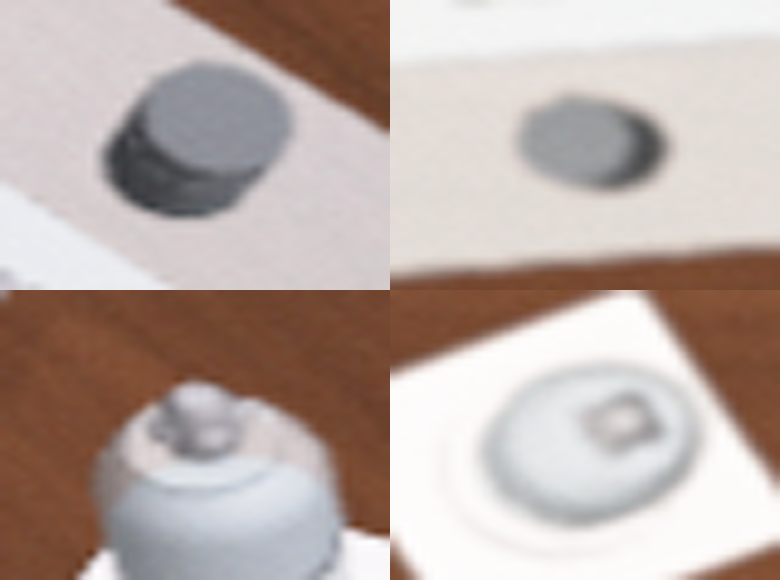

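```bash
cat >> h.py <<'E'
from scipy.spatial.transform import Rotation as Ro
def togo(target,tooly=None):
    s=sense(); R=Ro.from_euler('xyz',s['tcp_rot']).as_matrix()
    print('clk',s['clock'],'tcp',s['eef_pos'].round(1),'rpy',s['tcp_rot'].round(4),'F',s['contact_force'].round(1),'op',round(s['opening'],3))
    print('shift tool mm',(R.T@(np.array(target)-s['eef_pos'])).round(1))
    if tooly is not None:
        d=np.array([*tooly,0.]);d/=np.linalg.norm(d)
        if d@R[:,1]<0:d=-d
        print('rz',np.arctan2(np.cross(R[:,1],d)@R[:,2],R[:,1]@d).round(4))
    print('tilt rotvec tool',(R.T@np.cross(R[:,2],[0,0,-1])).round(4))
E
python3 - <<'E'
from h import *
s,t=load('scene1'),load('top1')
capS,capT=(413.8,282.6),(216.2,205.8); spS,spT=(267.8,154),(369.6,177.7)
print('cap',plane(s,*capS,66),plane(t,*capT,66),tri([(s,*capS),(t,*capT)]))
print('sp',plane(s,*spS,164),plane(t,*spT,164),tri([(s,*spS),(t,*spT)]))
a,b=plane(t,175,226,20),plane(t,268,217,20); print('tier dir',a,b,b-a)
print('purple base',plane(t,320,250,8),'big',plane(t,438,180,8),'black',plane(t,222,247,20),'stick',plane(t,339,155,6))
togo([503,234,130],(a-b)[:2])
E
```

```text
cap [503.06961064 239.13253942  66.        ] [505.81233679 240.07543566  66.        ] [505.27316817 239.30906903  70.76336204]
sp [ 580.11997945 -167.35508369  164.        ] [ 582.03233075 -166.44263771  164.        ] [ 581.36075862 -165.79868427  166.82652167]
tier dir [448.05083971 364.3479511   20.        ] [480.60840921 102.75142705  20.        ] [  32.5575695  -261.59652405    0.        ]
purple base [390.23976738 -48.26050238   8.        ] big [ 602.82784314 -388.62716924    8.        ] black [392.24803894 229.45132803  20.        ] stick [668.35809929 -96.60850466   6.        ]
clk 0.1 tcp [199.9 591.7 230.6] rpy [-3.1404  0.      2.8158] F [-1.1 -0.1  0.1] op 0.998
shift tool mm [-401.6 -241.8  100.9]
rz -0.4496
tilt rotvec tool [-0.0012  0.     -0.    ]
```

play_rows:
  moves:
    - [[-0.0334, -0.0197, 0.0034], [0, 0, 0], 100]
    - [[-0.0334, -0.0197, 0.0034], [0, 0, 0], 90]
    - [[-0.0334, -0.0197, 0.0034], [0, 0, 0], 80]
    - [[-0.0334, -0.0197, 0.0034], [0, 0, 0], 80]
    - [[-0.0334, -0.0197, 0.0034], [0, 0, 0], 80]
    - [[-0.0334, -0.0197, 0.0034], [0, 0, 0], 80]
    - [[-0.0334, -0.0197, 0.0034], [0, 0, 0], 80]
    - [[-0.0334, -0.0197, 0.0034], [0, 0, 0], 80]
    - [[-0.0334, -0.0197, 0.0034], [0, 0, 0], 80]
    - [[-0.0334, -0.0197, 0.0034], [0, 0, 0], 80]
    - [[-0.0334, -0.0197, 0.0034], [0, 0, 0], 80]
    - [[-0.0334, -0.0197, 0.0034], [0, 0, 0], 80]
    - [[0, 0, 0], [0, 0, -0.1124], 80]
    - [[0, 0, 0], [0, 0, -0.1124], 80]
    - [[0, 0, 0], [0, 0, -0.1124], 80]
    - [[0, 0, 0], [0, 0, -0.1124], 80]
    - [[0, 0, 0], [0, 0, 0], 80]
    - [[0, 0, 0], [0, 0, 0], 80]
  squeeze: 20

```text
clock: 1.9
eef_pos: [503.9, 239.8, 190.3]
tcp_rot: [-3.141, -0.0, -3.021]
contact_force: [-0.0, 0.6, 0.1]
opening: 0.802
```

```bash
python3 - <<'E'
from h import *
f=snap('wrist','w1.png'); print(-f['R'].T@f['t'],f['R'][2],proj(f,[504.5,239.5,66]))
togo([504.5,239.5,30])
E
```

```text
[431.22623172 231.21107691 332.32056721] [ 0.28403503  0.03503451 -0.95817362] [317.93922952 195.55041432]
clk 1.95 tcp [504.  239.9 190.3] rpy [-3.1415e+00 -3.0000e-04 -3.0208e+00] F [-0.1  0.3  0.5] op 0.799
shift tool mm [ -0.5  -0.4 160.3]
tilt rotvec tool [-0.0001 -0.0003  0.    ]
```

View pics/w1.png

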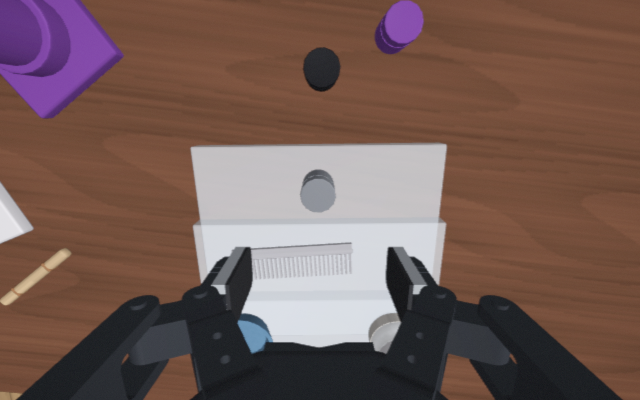

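The wrist view shows the grey cap top centred at (318,194), within 2 px of my estimate, with the jaws square to the step. Next I descend and grip.

play_rows:
  moves:
    - [[-0.0005, -0.0004, 0.02], [0, 0, 0], 80]
    - [[0, 0, 0.025], [0, 0, 0], 80]
    - [[0, 0, 0.025], [0, 0, 0], 80]
    - [[0, 0, 0.025], [0, 0, 0], 80]
    - [[0, 0, 0.025], [0, 0, 0], 80]
    - [[0, 0, 0.02], [0, 0, 0], 80]
    - [[0, 0, 0.015], [0, 0, 0], 80]
    - [[0, 0, 0.01], [0, 0, 0], 80]
    - [[0, 0, 0], [0, 0, 0], 70]
    - [[0, 0, 0], [0, 0, 0], 60]
    - [[0, 0, 0], [0, 0, 0], 50]
    - [[0, 0, 0], [0, 0, 0], 40]
    - [[0, 0, 0], [0, 0, 0], 30]
    - [[0, 0, 0], [0, 0, 0], 20]
    - [[0, 0, 0], [0, 0, 0], 0]
    - [[0, 0, 0], [0, 0, 0], 0]
    - [[0, 0, 0], [0, 0, 0], 0]
  squeeze: 20

```text
clock: 3.65
eef_pos: [505.3, 239.8, 26.4]
tcp_rot: [3.141, 0.001, -3.018]
contact_force: [-0.9, -0.4, 7.5]
opening: 0.397
```

play_rows:
  moves:
    - [[0, 0, -0.005], [0, 0, 0], 0]
    - [[0, 0, -0.015], [0, 0, 0], 0]
    - [[0, 0, -0.025], [0, 0, 0], 0]
    - [[0, 0, -0.025], [0, 0, 0], 0]
    - [[0, 0, -0.025], [0, 0, 0], 0]
    - [[0, 0, -0.025], [0, 0, 0], 0]
    - [[0, 0, -0.025], [0, 0, 0], 0]
    - [[0, 0, -0.02], [0, 0, 0], 0]
    - [[0, 0, -0.015], [0, 0, 0], 0]
    - [[0, 0, 0], [0, 0, 0], 0]
    - [[0, 0, 0], [0, 0, 0], 0]
    - [[0, 0, 0], [0, 0, 0], 0]

```text
clock: 4.85
eef_pos: [504.0, 239.2, 204.8]
tcp_rot: [-3.141, -0.001, -3.018]
contact_force: [1.4, -0.4, -0.5]
opening: 0.395
```

```bash
python3 - <<'E'
from h import *
f=snap('wrist','w2.png'); print(proj(f,[504.5,239.5,245]))
togo([581,-166,205])
E
```

```text
[318.54353779 304.72807685]
clk 4.9 tcp [504.  239.2 204.6] rpy [-3.1411e+00 -1.6000e-03 -3.0178e+00] F [ 0.2 -0.6 -0.4] op 0.396
shift tool mm [-2.640e+01 -4.116e+02 -2.000e-01]
tilt rotvec tool [-0.0005 -0.0016  0.    ]
```

View pics/w2.png

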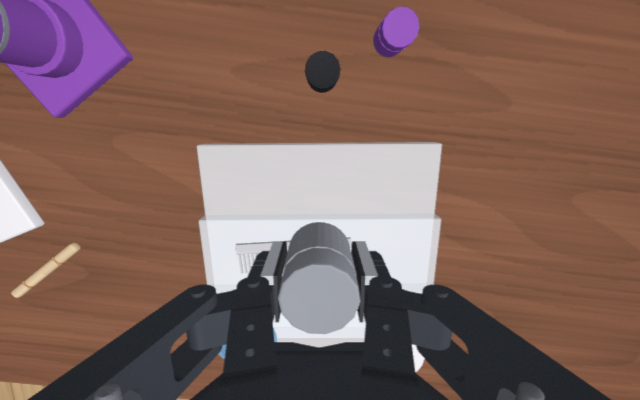

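The wrist view shows the cap held upright between the pads, with its top disk centred near (319,291). Next I move beside the spout, 60 mm beyond it in x, so that the wrist camera sees both.

play_rows:
  moves:
    - [[-0.003, -0.014, 0], [0, 0, 0], 0]
    - [[-0.006, -0.028, 0], [0, 0, 0], 0]
    - [[-0.006, -0.03, 0], [0, 0, 0], 0]
    - [[-0.006, -0.03, 0], [0, 0, 0], 0]
    - [[-0.006, -0.03, 0], [0, 0, 0], 0]
    - [[-0.006, -0.03, 0], [0, 0, 0], 0]
    - [[-0.006, -0.03, 0], [0, 0, 0], 0]
    - [[-0.006, -0.03, 0], [0, 0, 0], 0]
    - [[-0.006, -0.03, 0], [0, 0, 0], 0]
    - [[-0.006, -0.03, 0], [0, 0, 0], 0]
    - [[-0.006, -0.03, 0], [0, 0, 0], 0]
    - [[-0.006, -0.03, 0], [0, 0, 0], 0]
    - [[-0.006, -0.03, 0], [0, 0, 0], 0]
    - [[-0.006, -0.028, 0], [0, 0, 0], 0]
    - [[-0.005, -0.019, 0], [0, 0, 0], 0]
    - [[0, 0, 0], [0, 0, 0], 0]
    - [[0, 0, 0], [0, 0, 0], 0]
    - [[0, 0, 0], [0, 0, 0], 0]

```text
clock: 6.7
eef_pos: [641.2, -164.8, 205.2]
tcp_rot: [3.141, -0.001, -3.017]
contact_force: [0.6, 0.5, -0.4]
opening: 0.395
```

```bash
python3 - <<'E'
from h import *
f=snap('wrist','w3.png'); s=snap('scene','s3.png'); t=snap('top','t3.png')
togo([581,-166,205])
e=sense()['eef_pos']
S,T,W=[proj(g,[581,-166,164]) for g in(s,t,f)]
S2,T2,W2=[proj(g,[e[0],e[1],244]) for g in(s,t,f)]
print(S,T,W,S2,T2,W2)
def crop(g,c,r,wh):
    u,v=map(int,c); r0,r1=r; print('crop',u-r0,v-r1,'size',2*r0,2*r1); return cv2.resize(g['pixels'][v-r1:v+r1,u-r0:u+r0,::-1],wh,interpolation=cv2.INTER_CUBIC)
a=crop(f,(330,250),(120,150),(480,600)); b=crop(s,(S+S2)/2,(40,40),(320,300)); c=crop(t,(T+T2)/2,(40,40),(320,300))
cv2.imwrite('pics/comp3.png',np.hstack([a,np.vstack([b,c])]))
E
```

```text
clk 6.85 tcp [ 641.6 -164.7  205.6] rpy [ 3.1415e+00 -1.0000e-04 -3.0167e+00] F [ 0.6 -0.1  0.6] op 0.394
shift tool mm [60.3  6.3  0.6]
tilt rotvec tool [ 0.0001 -0.0001 -0.    ]
[267.83607554 154.57957607] [369.41875836 178.09896232] [328.53175358 136.13943243] [240.08799178 146.94339034] [373.97075356 147.99903199] [318.38171374 302.29233135]
crop 210 100 size 240 300
crop 213 110 size 80 80
crop 331 123 size 80 80
```

View pics/comp3.png

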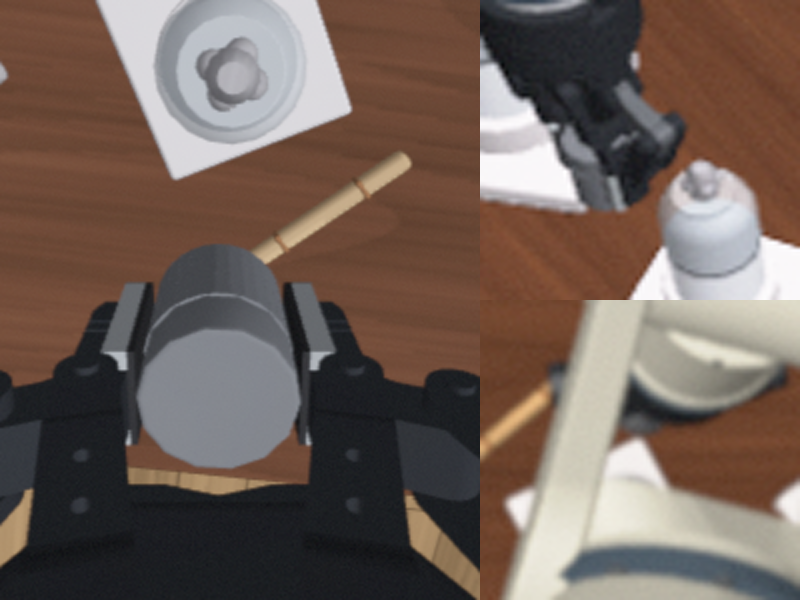

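The left crop shows the cap's top disk centred at about (319,299) in full-frame pixels, and the spout tip with its four catches at about (328,138). I'll fit ellipses to both.

```bash
python3 - <<'E'
from h import *
f=load('w3'); K=f['intrinsics']; print(K[0,0],K[1,1],K[:2,2])
def fit(f,seed,tol):
    im=cv2.GaussianBlur(f['pixels'],(3,3),0); m=np.zeros((402,642),np.uint8)
    cv2.floodFill(im.copy(),m,seed,0,(tol,)*3,(tol,)*3,cv2.FLOODFILL_MASK_ONLY|cv2.FLOODFILL_FIXED_RANGE|(255<<8))
    c=max(cv2.findContours(m[1:-1,1:-1],cv2.RETR_EXTERNAL,cv2.CHAIN_APPROX_NONE)[0],key=len)
    c=cv2.convexHull(c); return cv2.fitEllipse(c),cv2.boundingRect(c),cv2.contourArea(c)
C=-f['R'].T@f['t']; print('cam',C)
for n,seed in(('w3',(319,305)),('w2',(319,300))):
  g=load(n)
  for tol in(14,20,28):
    e,b,a=fit(g,seed,tol); print(n,tol,np.round(e[0],1),np.round(e[1],1),round(e[2]),b,a)
for tol in(14,20,28):
    e,b,a=fit(f,(328,138),tol); print('spout',tol,np.round(e[0],1),np.round(e[1],1),b,a)
for z in(240,244,248): print(z,plane(f,319.2,298.8,z), 'diam px',34*K[0,0]/ (f['R']@plane(f,319.2,298.8,z)+f['t'])[2])
print('spout',plane(f,328.4,138.4,164),'diam10px',10*K[0,0]/(f['R']@plane(f,328.4,138.4,164)+f['t'])[2])
togo([581,-166,205])
E
```

```text
295.4305736393601 295.4305736393601 [318.74944533 201.49840766]
cam [ 568.62388165 -173.80498932  347.25628015]
w3 14 [319.1 298.5] [68.5 78.8] 88 (280, 265, 79, 68) 4177.0
w3 20 [319.3 298.5] [69.1 79.6] 87 (279, 265, 81, 69) 4263.5
w3 28 [319.3 298.4] [69.7 80.3] 86 (279, 264, 81, 70) 4340.0
w2 14 [319.1 298.9] [68.5 79.4] 85 (280, 265, 79, 68) 4206.0
w2 20 [319.1 298.7] [69.1 79.9] 85 (280, 265, 80, 69) 4271.5
w2 28 [319.3 298.7] [69.8 80.9] 87 (279, 265, 81, 69) 4361.0
spout 14 [327.6 138. ] [15.  17.8] (320, 131, 17, 16) 194.5
spout 20 [323.5 132. ] [74.7 80.4] (286, 93, 74, 80) 4624.0
spout 28 [324.1 131.8] [76.8 81.5] (286, 91, 77, 82) 4879.0
240 [ 642.65974932 -164.22527856  240.        ] diam px 80.92674374503318
244 [ 639.89866651 -164.58254289  244.        ] diam px 84.06172957347731
248 [ 637.13758371 -164.93980722  248.        ] diam px 87.44939348524962
spout [ 582.34473383 -165.90036051  164.        ] diam10px 16.43194845689616
clk 6.85 tcp [ 641.6 -164.7  205.6] rpy [ 3.1415e+00 -1.0000e-04 -3.0167e+00] F [ 0.6 -0.1  0.6] op 0.394
shift tool mm [60.3  6.3  0.6]
tilt rotvec tool [ 0.0001 -0.0001 -0.    ]
```

```bash
python3 - <<'E'
from h import *
from scipy.optimize import least_squares
f=load('w3'); g=cv2.cvtColor(f['pixels'],cv2.COLOR_RGB2GRAY).astype(int)
print('col319',g[210:345:1,319].tolist())
a=np.linspace(0,2*np.pi,180)
def model(p):
    x,y,z=p
    top=np.array([proj(f,[x+17*np.cos(q),y+17*np.sin(q),z]) for q in a]); bot=np.array([proj(f,[x+17*np.cos(q),y+17*np.sin(q),z-46]) for q in a])
    return np.array([top[:,1].min(),top[:,1].max(),top[:,0].min(),top[:,0].max(),bot[:,1].min()])
obs=np.array([264.5,333.8,279,360,222.3])
r=least_squares(lambda p:model(p)-obs,[642,-164,242]); print(r.x,r.fun)
w1=load('w1'); print('w1 cap',plane(w1,318,194,66)); print('w1 rim row', )
E
```

```text
col319 [80, 80, 80, 81, 79, 80, 80, 82, 83, 81, 81, 81, 79, 76, 79, 78, 78, 77, 77, 78, 76, 80, 79, 77, 78, 78, 79, 77, 79, 78, 78, 77, 77, 78, 78, 81, 102, 128, 86, 75, 74, 75, 74, 75, 75, 76, 76, 76, 77, 79, 78, 79, 81, 87, 101, 134, 138, 137, 135, 135, 135, 136, 136, 136, 134, 136, 136, 136, 136, 136, 135, 137, 137, 135, 136, 137, 136, 137, 137, 136, 135, 137, 135, 136, 135, 136, 137, 137, 136, 135, 135, 135, 136, 136, 136, 135, 136, 135, 135, 135, 135, 136, 136, 137, 135, 135, 135, 134, 135, 135, 135, 135, 136, 136, 136, 135, 135, 135, 136, 135, 135, 136, 135, 125, 91, 85, 87, 90, 132, 147, 149, 149, 148, 149, 148]
[ 642.93605269 -164.06263699  240.59166898] [-0.72105125  0.17264488 -0.1490291   0.14910122  0.76983083]
w1 cap [503.00206995 239.37731348  66.        ]
w1 rim row
```

play_rows:
  moves:
    - [[0.005, 0.0005, 0], [0, 0, 0], 0]
    - [[0.012, 0.0012, 0], [0, 0, 0], 0]
    - [[0.015, 0.0015, 0], [0, 0, 0], 0]
    - [[0.015, 0.0015, 0], [0, 0, 0], 0]
    - [[0.0087, 0.0008, 0], [0, 0, 0], 0]
    - [[0.005, 0.0002, 0], [0, 0, 0], 0]
    - [[0, 0, 0.005], [0, 0, 0], 0]
    - [[0, 0, 0.01], [0, 0, 0], 0]
    - [[0, 0, 0.01], [0, 0, 0], 0]
    - [[0, 0, 0], [0, 0, 0], 0]
    - [[0, 0, 0], [0, 0, 0], 0]
    - [[0, 0, 0], [0, 0, 0], 0]

```text
clock: 8.05
eef_pos: [581.1, -167.5, 180.5]
tcp_rot: [-3.142, 0.0, -3.018]
contact_force: [-0.0, 0.1, 0.5]
opening: 0.397
```

```bash
python3 - <<'E'
from h import *
s=snap('scene','s4.png'); f=snap('wrist','w4.png')
togo([580.7,-166.6,180])
u,v=map(int,proj(s,[581,-166,170]))
a=cv2.resize(s['pixels'][v-25:v+25,u-25:u+25,::-1],(400,400),interpolation=cv2.INTER_CUBIC); b=f['pixels'][150:350,220:420,::-1]
cv2.imwrite('pics/comp4.png',np.hstack([a,cv2.resize(b,(400,400))])); print(u-25,v-25)
E
```

```text
clk 8.15 tcp [ 581.1 -167.5  180.8] rpy [-3.1413e+00  5.0000e-04 -3.0177e+00] F [0.7 0.  0.1] op 0.395
shift tool mm [0.3 1.  0.8]
tilt rotvec tool [-0.0003  0.0005 -0.    ]
242 127
```

View pics/comp4.png

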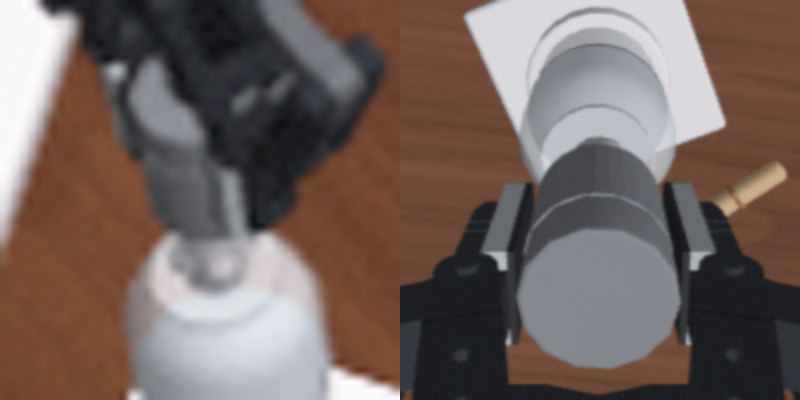

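The scene crop shows the cap directly above the spout and in line with the bottle axis. The wrist crop shows the spout and catch centred under the cap. Next I nudge 1 mm in y and lower onto the catches.

play_rows:
  moves:
    - [[0.0003, 0.001, 0.002], [0, 0, 0], 0]
    - [[0, 0, 0.004], [0, 0, 0], 0]
    - [[0, 0, 0.004], [0, 0, 0], 0]
    - [[0, 0, 0.003], [0, 0, 0], 0]
    - [[0, 0, 0.002], [0, 0, 0], 0]
    - [[0, 0, 0.001], [0, 0, 0], 0]
    - [[0, 0, 0], [0, 0, 0], 0]
    - [[0, 0, 0], [0, 0, 0], 0]

```text
clock: 8.95
eef_pos: [580.5, -166.5, 164.6]
tcp_rot: [-3.142, 0.0, -3.018]
contact_force: [0.7, -0.5, -0.1]
opening: 0.392
```

play_rows:
  moves:
    - [[0, 0, 0.001], [0, 0, 0], 0]
    - [[0, 0, 0.001], [0, 0, 0], 0]
    - [[0, 0, 0], [0, 0, 0], 0]

```text
clock: 9.25
eef_pos: [580.4, -166.5, 162.4]
tcp_rot: [-3.142, 0.0, -3.018]
contact_force: [0.6, 0.4, 0.6]
opening: 0.396
```

play_rows:
  moves:
    - [[0, 0, 0.001], [0, 0, 0], 0]
    - [[0, 0, 0.001], [0, 0, 0], 0]
    - [[0, 0, 0], [0, 0, 0], 0]

```text
clock: 9.55
eef_pos: [580.7, -166.6, 160.6]
tcp_rot: [-3.141, 0.001, -3.018]
contact_force: [1.7, 0.4, 2.2]
opening: 0.396
```

play_rows:
  moves:
    - [[0, 0, 0.001], [0, 0, 0], 0]
    - [[0, 0, 0.001], [0, 0, 0], 0]
    - [[0, 0, 0], [0, 0, 0], 0]

```text
clock: 9.85
eef_pos: [580.9, -166.7, 158.8]
tcp_rot: [-3.141, 0.001, -3.018]
contact_force: [2.8, -1.0, 4.1]
opening: 0.39
```

play_rows:
  moves:
    - [[-0.0005, 0, 0.001], [0, 0, 0], 0]
    - [[0, 0, 0.001], [0, 0, 0], 0]
    - [[0, 0, 0], [0, 0, 0], 0]

```text
clock: 10.15
eef_pos: [581.4, -166.7, 156.6]
tcp_rot: [-3.141, 0.001, -3.018]
contact_force: [3.4, -2.0, 1.9]
opening: 0.397
```

play_rows:
  moves:
    - [[0, 0, 0.001], [0, 0, 0], 0]
    - [[0, 0, 0], [0, 0, 0], 0]

```text
clock: 10.35
eef_pos: [581.4, -166.8, 155.7]
tcp_rot: [-3.141, 0.001, -3.018]
contact_force: [3.4, -3.0, 4.5]
opening: 0.394
```

play_rows:
  moves:
    - [[0, 0, 0.001], [0, 0, 0], 0]
    - [[0, 0, 0], [0, 0, 0], 0]

```text
clock: 10.55
eef_pos: [581.4, -166.8, 154.8]
tcp_rot: [-3.141, 0.001, -3.018]
contact_force: [4.7, -2.6, 6.1]
opening: 0.397
```

play_rows:
  moves:
    - [[0, 0, 0.001], [0, 0, 0], 0]
    - [[0, 0, 0], [0, 0, 0], 0]

```text
clock: 10.75
eef_pos: [581.6, -166.8, 154.0]
tcp_rot: [-3.141, 0.002, -3.018]
contact_force: [3.4, -2.7, 6.0]
opening: 0.394
```

play_rows:
  moves:
    - [[-0.0009, -0.0008, 0], [0, 0, 0], 0]
    - [[0, 0, 0], [0, 0, 0], 0]

```text
clock: 10.95
eef_pos: [582.4, -167.2, 153.9]
tcp_rot: [-3.141, 0.001, -3.018]
contact_force: [3.8, -1.0, 5.8]
opening: 0.396
```

play_rows:
  moves:
    - [[0, 0, 0.001], [0, 0, 0], 0]
    - [[0, 0, 0], [0, 0, 0], 0]

```text
clock: 11.15
eef_pos: [581.9, -166.9, 152.5]
tcp_rot: [3.141, 0.0, -3.018]
contact_force: [4.0, -2.2, 0.4]
opening: 0.396
```

play_rows:
  moves:
    - [[0, 0, 0.001], [0, 0, 0], 0]
    - [[0, 0, 0], [0, 0, 0], 0]

```text
clock: 11.35
eef_pos: [581.2, -166.9, 150.5]
tcp_rot: [3.141, -0.002, -3.018]
contact_force: [4.8, -0.3, -3.8]
opening: 0.392
```

```bash
python3 - <<'E'
from h import *
s=snap('scene','s5.png'); f=snap('wrist','w5.png')
togo([580.7,-166.6,180])
g=cv2.cvtColor(f['pixels'],cv2.COLOR_RGB2GRAY).astype(int)
print(g[210:345:1,319].tolist())
u,v=267,152
a=cv2.resize(s['pixels'][v-25:v+25,u-25:u+25,::-1],(400,400),interpolation=cv2.INTER_CUBIC); b=f['pixels'][150:350,220:420,::-1]
cv2.imwrite('pics/comp5.png',np.hstack([a,cv2.resize(b,(400,400))])); print(u-25,v-25)
E
```

```text
clk 11.45 tcp [ 581.2 -166.9  150.6] rpy [ 3.1409e+00 -1.5000e-03 -3.0177e+00] F [ 4.4 -1.9 -5.2] op 0.393
shift tool mm [  0.5   0.4 -29.4]
tilt rotvec tool [ 0.0007 -0.0015  0.    ]
[176, 176, 176, 177, 179, 180, 180, 177, 143, 140, 167, 183, 108, 77, 78, 78, 79, 77, 78, 79, 78, 78, 78, 79, 78, 77, 77, 77, 79, 77, 76, 79, 78, 78, 75, 83, 108, 129, 85, 75, 75, 75, 76, 76, 77, 76, 76, 77, 76, 78, 79, 79, 82, 90, 103, 136, 138, 137, 136, 135, 136, 136, 134, 136, 135, 136, 136, 135, 136, 136, 135, 136, 135, 136, 136, 135, 136, 137, 136, 137, 136, 136, 136, 136, 136, 136, 136, 135, 136, 136, 136, 136, 136, 136, 137, 136, 136, 134, 135, 136, 136, 136, 136, 135, 135, 136, 136, 135, 134, 135, 134, 135, 135, 136, 136, 135, 136, 135, 135, 134, 135, 135, 134, 125, 92, 86, 87, 84, 84, 82, 82, 86, 89, 91, 92]
242 127
```

View pics/comp5.png

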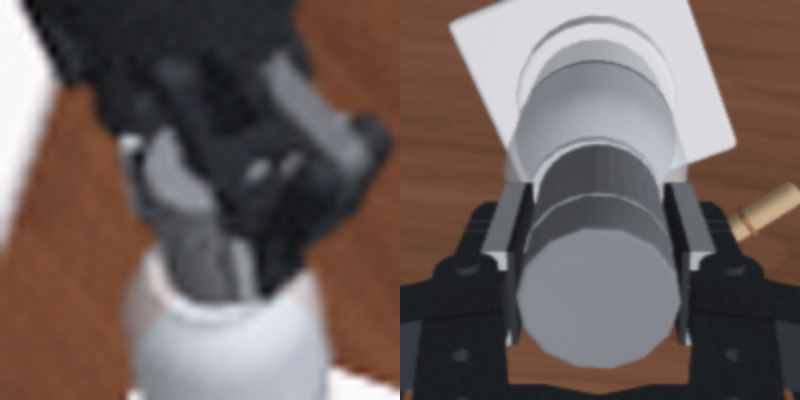

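The cap has clicked: the force dropped from +6 to −5 N. In both crops the rim now sits down at the shoulder, and the cap has not slipped in the grip. Next I press on in small steps.

play_rows:
  moves:
    - [[-0.0005, 0, 0.001], [0, 0, 0], 0]
    - [[0, 0, 0.001], [0, 0, 0], 0]
    - [[0, 0, 0], [0, 0, 0], 0]

```text
clock: 11.75
eef_pos: [581.9, -167.0, 149.2]
tcp_rot: [3.141, -0.001, -3.018]
contact_force: [2.9, -2.0, -2.5]
opening: 0.397
```

play_rows:
  moves:
    - [[0, 0, 0.001], [0, 0, 0], 0]
    - [[0, 0, 0.001], [0, 0, 0], 0]
    - [[0, 0, 0], [0, 0, 0], 0]

```text
clock: 12.05
eef_pos: [582.1, -167.0, 147.4]
tcp_rot: [3.141, -0.001, -3.018]
contact_force: [0.9, -0.2, -0.8]
opening: 0.396
```

play_rows:
  moves:
    - [[0, 0, 0.001], [0, 0, 0], 0]
    - [[0, 0, 0.001], [0, 0, 0], 0]
    - [[0, 0, 0], [0, 0, 0], 0]

```text
clock: 12.35
eef_pos: [582.2, -167.0, 145.4]
tcp_rot: [3.141, -0.0, -3.018]
contact_force: [-1.2, 0.2, 1.4]
opening: 0.391
```

```bash
cat > chk.py <<'E'
from h import *
import sys
f=snap('wrist',sys.argv[1]); g=cv2.cvtColor(f['pixels'],cv2.COLOR_RGB2GRAY).astype(int)
print(g[215:275,319].tolist(),g[328:340,319].tolist()); togo([582,-167,140]); print(sense()['joint_efforts'].round(2))
E
python3 chk.py w6.png
```

```text
[179, 180, 177, 149, 139, 158, 183, 105, 78, 76, 78, 78, 77, 76, 78, 77, 78, 78, 76, 77, 78, 77, 77, 79, 78, 78, 78, 78, 78, 77, 80, 108, 129, 87, 75, 75, 75, 74, 75, 74, 76, 76, 78, 77, 79, 78, 79, 80, 87, 102, 135, 138, 138, 135, 136, 136, 135, 136, 135, 135] [135, 135, 135, 135, 134, 124, 93, 90, 89, 88, 87, 86]
clk 12.4 tcp [ 582.1 -167.   145.4] rpy [ 3.1414e+00 -5.0000e-04 -3.0178e+00] F [-0.4 -0.4  1.8] op 0.395
shift tool mm [0.1 0.  5.4]
tilt rotvec tool [ 0.0002 -0.0005 -0.    ]
[-2.000e-02 -5.995e+01 -2.985e+01 -1.000e-02 -1.600e-01  0.000e+00]
```

play_rows:
  moves:
    - [[0, 0, 0.001], [0, 0, 0], 0]
    - [[0, 0, 0.001], [0, 0, 0], 0]
    - [[0, 0, 0], [0, 0, 0], 0]

```text
clock: 12.7
eef_pos: [582.3, -167.0, 143.6]
tcp_rot: [3.142, -0.0, -3.018]
contact_force: [-2.4, 0.8, 4.4]
opening: 0.396
```

play_rows:
  moves:
    - [[0, 0, 0.001], [0, 0, 0], 0]
    - [[0, 0, 0], [0, 0, 0], 0]
    - [[0, 0, 0], [0, 0, 0], 0]

```text
clock: 13.0
eef_pos: [582.3, -167.0, 142.8]
tcp_rot: [3.142, -0.0, -3.018]
contact_force: [-3.1, 0.9, 6.0]
opening: 0.396
```

```bash
python3 chk.py w7.png
```

```text
[179, 180, 177, 139, 139, 167, 184, 105, 79, 79, 79, 78, 78, 78, 79, 76, 77, 77, 77, 77, 77, 77, 77, 77, 79, 78, 78, 78, 77, 79, 81, 109, 128, 86, 75, 75, 76, 75, 76, 76, 77, 76, 76, 78, 76, 79, 79, 80, 86, 101, 135, 137, 137, 136, 136, 135, 135, 136, 136, 136] [135, 135, 134, 135, 135, 125, 93, 87, 89, 90, 89, 88]
clk 13.05 tcp [ 582.3 -167.   142.8] rpy [ 3.1415 -0.     -3.0178] F [-2.6  2.1  5.6] op 0.395
shift tool mm [0.3 0.1 2.8]
tilt rotvec tool [ 0.0001 -0.     -0.    ]
[-9.000e-02 -5.731e+01 -2.927e+01 -4.000e-02 -8.500e-01 -0.000e+00]
```

No slip so far, and the shoulder edge keeps its row relative to the rim, so the cap is seated and the bottle moves with it. Next I measure the bottle sink by comparing the shoulder edge's height across the wrist frames.

```bash
python3 - <<'E'
from h import *
for n in('w4','w5','w6','w7'):
    f=load(n); g=cv2.cvtColor(f['pixels'],cv2.COLOR_RGB2GRAY).astype(int); print(n,'camz',(-f['R'].T@f['t']).round(1)); print(g[160:228,319].tolist())
# scene registration of the bottle body and stand
a=cv2.cvtColor(load('s4')['pixels'],cv2.COLOR_RGB2GRAY).astype(np.float32); s=snap('scene','s7.png')
for m in('s5','s7'):
    b=cv2.cvtColor(load(m)['pixels'],cv2.COLOR_RGB2GRAY).astype(np.float32)
    for nm,(r0,r1,c0,c1) in dict(body=(167,183,256,286),bodyS=(164,178,258,282),stand=(188,212,245,300)).items():
        A,B=a[r0:r1,c0:c1],b[r0:r1,c0:c1]; w=cv2.createHanningWindow(A.shape[::-1],cv2.CV_32F)
        print(m,nm,cv2.phaseCorrelate(A,B,w))
p=proj(s,[582,-167,110]);print('px for 6mm sink',proj(s,[582,-167,104])-p)
E
```

```text
w4 camz [ 508.3 -176.4  322.6]
[219, 220, 217, 204, 171, 164, 165, 165, 164, 164, 163, 144, 106, 132, 137, 136, 137, 137, 138, 138, 139, 139, 141, 144, 148, 152, 155, 159, 162, 165, 168, 169, 171, 173, 173, 175, 176, 177, 178, 178, 180, 176, 145, 153, 189, 192, 192, 192, 192, 192, 192, 192, 192, 192, 192, 192, 192, 189, 146, 110, 99, 101, 82, 80, 78, 77, 79, 79]
w5 camz [ 508.7 -175.8  292.7]
[144, 169, 217, 220, 218, 219, 218, 219, 218, 198, 169, 165, 164, 165, 163, 164, 165, 165, 166, 161, 111, 121, 136, 137, 138, 138, 138, 138, 138, 139, 138, 138, 139, 140, 142, 145, 148, 150, 154, 156, 159, 162, 164, 167, 169, 171, 173, 173, 174, 175, 176, 176, 176, 177, 179, 180, 180, 177, 143, 140, 167, 183, 108, 77, 78, 78, 79, 77]
w6 camz [ 509.5 -175.9  287.5]
[149, 186, 217, 219, 219, 219, 218, 218, 216, 184, 167, 163, 163, 164, 164, 165, 165, 165, 163, 130, 102, 133, 135, 136, 138, 137, 137, 138, 137, 138, 138, 139, 138, 140, 143, 145, 148, 152, 154, 157, 159, 162, 164, 167, 170, 171, 172, 173, 174, 174, 175, 175, 177, 178, 178, 179, 180, 177, 149, 139, 158, 183, 105, 78, 76, 78, 78, 77]
w7 camz [ 509.6 -175.9  284.8]
[143, 170, 217, 220, 219, 218, 219, 219, 217, 195, 168, 164, 164, 164, 165, 165, 166, 165, 161, 114, 110, 133, 136, 137, 138, 136, 137, 138, 138, 138, 138, 140, 139, 140, 144, 147, 148, 152, 155, 157, 160, 162, 165, 168, 170, 170, 172, 173, 172, 174, 175, 176, 178, 177, 178, 179, 180, 177, 139, 139, 167, 184, 105, 79, 79, 79, 78, 78]
s5 body ((-0.12427700789266005, 0.09041461462855604), 0.9816183547178904)
s5 bodyS ((0.11179242617462037, 0.3429302057558452), 1.104000550508499)
s5 stand ((0.0729913159958997, -0.027863403519509333), 0.9869939517850678)
s7 body ((-0.5571933643799234, -0.6184947419452609), 0.43542470335960387)
s7 bodyS ((0.3784430840211872, -0.22511455991234897), 0.7780727684497833)
s7 stand ((0.0698877724825877, -0.033086840468575573), 0.9812999718719059)
px for 6mm sink [0.24225331 1.42842648]
```

```bash
python3 - <<'E'
from h import *
from scipy.optimize import brentq
def zat(f,v,x): return brentq(lambda z: plane(f,319,v,z)[0]-x,-50,250)
for n,v,vs in(('w4',202.4,171.9),('w5',218.5,180.4),('w6',218.6,179.8),('w7',218.5,179.5)):
    f=load(n)
    print(n,'shoulder z',[round(zat(f,v,x),2) for x in(562,563,564)],'seam z',[round(zat(f,vs,x),2) for x in(552,553,554)])
E
```

```text
w4 shoulder z [143.93, 140.6, 137.27] seam z [94.99, 89.78, 84.57]
w5 shoulder z [143.85, 141.06, 138.26] seam z [95.29, 90.74, 86.18]
w6 shoulder z [141.54, 138.76, 135.98] seam z [92.9, 88.33, 83.75]
w7 shoulder z [139.14, 136.36, 133.58] seam z [90.02, 85.43, 80.84]
```

play_rows:
  moves:
    - [[0, 0, 0], [0, 0, 0], 0]
    - [[0, 0, 0], [0, 0, 0], 0]
    - [[0, 0, 0], [0, 0, 0], 0]

```text
clock: 13.4
eef_pos: [582.3, -167.1, 142.9]
tcp_rot: [3.142, 0.0, -3.018]
contact_force: [-3.0, -0.1, 6.0]
opening: 0.394
```

The vision sink (about 3–4 mm) agrees with the 6 N reading at 0.5 mm/N. About 3 mm more is needed.

play_rows:
  moves:
    - [[0.0006, 0, 0.001], [0, 0, 0], 0]
    - [[0, 0, 0], [0, 0, 0], 0]
    - [[0, 0, 0], [0, 0, 0], 0]

```text
clock: 13.7
eef_pos: [582.2, -167.1, 142.2]
tcp_rot: [-3.141, 0.001, -3.018]
contact_force: [-1.6, 2.0, 8.2]
opening: 0.395
```

play_rows:
  moves:
    - [[0, 0, 0.001], [0, 0, 0], 0]
    - [[0, 0, 0.001], [0, 0, 0], 0]
    - [[0, 0, 0], [0, 0, 0], 0]
    - [[0, 0, 0], [0, 0, 0], 0]

```text
clock: 14.1
eef_pos: [582.3, -167.1, 140.5]
tcp_rot: [-3.141, 0.001, -3.018]
contact_force: [-1.8, 2.6, 11.0]
opening: 0.391
```

```bash
python3 chk.py w8.png
```

```text
[179, 179, 177, 140, 139, 168, 183, 106, 77, 79, 78, 78, 79, 79, 78, 77, 78, 79, 78, 77, 78, 79, 77, 77, 79, 78, 77, 78, 79, 78, 81, 100, 128, 93, 75, 74, 74, 75, 74, 77, 77, 76, 76, 79, 76, 77, 80, 80, 88, 100, 132, 138, 138, 137, 135, 135, 135, 135, 135, 137] [135, 135, 134, 135, 134, 126, 95, 87, 87, 88, 89, 88]
clk 14.15 tcp [ 582.3 -167.1  140.5] rpy [-3.1414e+00  1.2000e-03 -3.0179e+00] F [-2.7  1.9 10.9] op 0.394
shift tool mm [0.3 0.1 0.5]
tilt rotvec tool [-0.0002  0.0012  0.    ]
[ -0.71 -54.67 -27.7   -0.33  -0.99   0.  ]
```

From 142.9 to 140.5 mm the slope is about 2 N/mm, exactly the bottle's spring, so the cap is rigidly seated. I'll make a final small trim and settle.

play_rows:
  moves:
    - [[0.0003, 0, 0.0005], [0, 0, 0], 0]
    - [[0, 0, 0], [0, 0, 0], 0]
    - [[0, 0, 0], [0, 0, 0], 0]
    - [[0, 0, 0], [0, 0, 0], 0]
    - [[0, 0, 0], [0, 0, 0], 0]
    - [[0, 0, 0], [0, 0, 0], 0]
    - [[0, 0, 0], [0, 0, 0], 0]
    - [[0, 0, 0], [0, 0, 0], 0]

```text
clock: 14.95
eef_pos: [582.3, -167.1, 140.2]
tcp_rot: [-3.141, 0.002, -3.018]
contact_force: [-2.3, 3.0, 11.5]
opening: 0.391
```

```bash
python3 - <<'E'
from h import *
f=snap('wrist','w9.png'); s=snap('scene','s9.png'); togo([582.3,-167.1,140])
a=s['pixels'][100:350,180:500,::-1]
cv2.imwrite('pics/comp9.png',np.hstack([cv2.resize(a,(400,312)),cv2.resize(f['pixels'][100:350,160:480,::-1],(400,312))]))
E
```

```text
clk 15.05 tcp [ 582.3 -167.1  140.2] rpy [-3.1414e+00  1.9000e-03 -3.0179e+00] F [-2.2  2.2 11.3] op 0.395
shift tool mm [-0.  -0.   0.2]
tilt rotvec tool [-0.0002  0.0019  0.    ]
```

View pics/comp9.png

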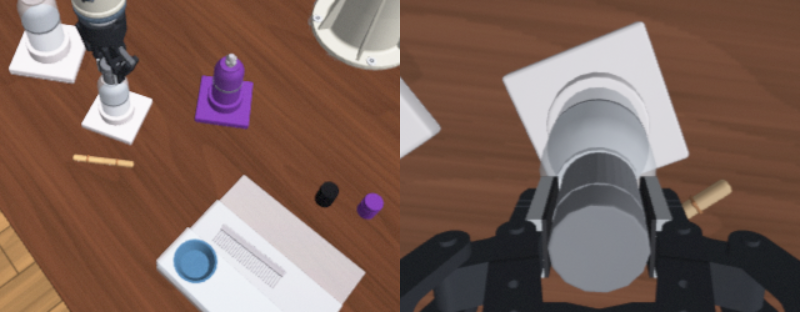

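The cap sits upright on the shoulder at (600,240) in the wrist crop, still in the fingers. The dish, comb and stick look unmoved, and the arm never went near the jar. I'm handing it in.

```bash
python3 -c "
from rig import *
sign_off(); s=sense(); print(s['clock'],s['contact_force'],s['eef_pos'])"
```

```text
the job is handed in; nothing more can be done
the job is handed in; nothing more can be done
```

The grey cap is on the small white stand's bottle and pressed fully home. I handed the job in with the hand still holding it down at about 11.5 N.

- **Grip and lift:** I gripped it at 20 N and lifted it clear of the tiers. Wrist pictures showed no slip in the fingers, up to an 11 N push.
- **Click:** the push rose to about 6 N in the readings between steps, below the quoted 8–11 N. It then fell to −5 N as the lip passed the catches. The peak may have fallen between readings.
- **Fully home:** over the last 2.5 mm the force rose at about 2 N/mm, which is the bottle's own spring, so the cap was seated on the shoulder. The rim also kept its place against the shoulder edge in the wrist view.
- **Final state:** 11.3–11.5 N down, which puts the bottle about 6 mm into its stand. The tool tilt was 0.002 rad and the clock read about 15 s. A sideways force of 2–3 N remained.

**Disagreements:** the early wrist-camera heights were 2–5 mm off the nominal ones, so I went by contact force rather than pictures. At 6 N the sink measured from pictures was about 4 mm, against 3 mm from the force.

**Not checked:** the last picture left the jar out of frame, though the arm never went near it. The dish, comb and stick looked unmoved. The state could not be read after hand-in.

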